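Gauge the gap of the strap guide

TASK

Take the taper gauge out of its slotted rest block and slide its steel blade straight down between the two upright plates of the strap guide until it just drags snugly on both plates, without forcing it. Finish while still gripping the gauge and holding it upright at that depth: do not let go. Leave the other things on the bench where they are.

Things in the scene. Friction and masses are not known exactly. Their poses are not given: they have to be found in the camera images.
- gauge: Loose taper gauge, about 150 g, upright in the rest's slot: black handle block 32 (x) x 20 (y) x 64 (z) mm, steel blade below. Origin: centre of the handle's underside (shoulder, sitting on the rest's top); z up. Handle z = 0 to 64 mm, blade z = 0 to -72 mm. Grip the handle across its 20 mm (along y), fingertips 10 mm or more above the shoulder.
- gauge_tip (a point): Centre of the lower end of the gauge's blade, 72 mm below the gauge's origin. The blade is 18 mm wide (gauge x); its thickness (gauge y) tapers evenly and symmetrically from 9.7 mm at the shoulder to 2.5 mm at the tip, 1 mm per 10 mm.
- rest: Fixed aluminium block 60 x 60 mm, 80 mm high, on a thin steel foot 90 x 80 mm, with a slot 22 (x) by 13 mm (y) open at the top, in which the gauge stands. Origin: centre of its underside on the bench. It may stand on the robot's left or right, turned.
- guide: Strap guide, fixed: grey base 120 (x) x 150 (y) x 12 mm with two upright steel plates, 80 mm high above the bench, and two pairs of upright rollers (lower than the plates) 50 mm from the middle, at the ends of the gap. Origin: centre of its underside. The gap between the plates runs along x. Both plates float together along y, up to 6 mm either way, very easily, and so centre themselves on the blade.
- back_plate: The guide's back plate, steel, 56 mm long (x), 8 mm thick. Origin: on its inner face (looking to +y, across the gap), halfway along, 72 mm above the bench, where the flat face begins; this runs 56 mm straight down. Above the origin both plates have lips flaring outward 5 mm over 8 mm of height, which lead the blade in. z up.
- jaw: The guide's other plate: mirror image of the back plate (inner face looks to -y), axes parallel to its, clamped tight. Gap = y distance between the two origins, 4.2 to 6.6 mm; the blade enters midway, its y axis along theirs (either way round). It first touches both with its tip 17 to 41 mm below the origins; then drag grows about 3 N per mm. About 5 N of drag is snug.
- tray: Bystander: open grey tray 100 x 180 x 45 mm. Origin: centre of its underside.
- roll: Bystander: roll of paper tape lying flat, 90 mm diameter, 22 mm high. Origin: centre of its underside.
- tape_stand: Bystander: blue tape stand 70 x 130 mm, about 100 mm high, with a roll in it. Origin: centre of its underside.
- driver: Bystander: screwdriver lying on the bench. Origin: on the bench under the tool.
There are look-alikes about, which are no part of the job. There is more than one size of the gauge; the one meant has the size given above.

How it is judged (in metres and radians):
On the way, in this order (a step that is already met when the one before it is completed fails the run):
1. the gauge is gripped and drawn up clear of its rest (height (world z) of gauge_tip above 0.085 m and contact force between the fingers and gauge above 1 N), for 0.1 s.
2. the blade's tip is between the two plates (x of gauge_tip in the frame of back_plate between -0.018 and 0.018 m and y of gauge_tip in the frame of back_plate between -0.002 and 0.012 m and z of gauge_tip in the frame of back_plate below -0.003 m), for 0.1 s.
At the end, for the whole second after the job is handed in: The fingers still grip the gauge (over 1.5 N) and hold it at rest, upright within 0.12 rad and square to the plates within 0.15 rad, with the whole width of its blade between the plates, its tip 12 to 55 mm below the plates' origins, and the blade pressing on each of the two plates with 1 to 25 N (x of gauge_tip in the frame of back_plate between -0.018 and 0.018 m and y of gauge_tip in the frame of back_plate between -0.002 and 0.012 m and z of gauge_tip in the frame of back_plate between -0.055 and -0.012 m and contact force between gauge and back_plate_c0 between 1 and 25 N and contact force between gauge and jaw between 1 and 25 N and angle between gauge's own z axis and vertical below 0.12 rad and angle between the y axis of gauge and the y axis of back_plate, either way round below 0.15 rad and contact force between the fingers and gauge above 1.5 N and linear speed of gauge below 0.01 m/s); the arm keeps its last pose, push and grip.
It fails at once if the blade is forced: over 40 N on a plate (contact force between gauge and back_plate_c0 above 40 N or contact force between gauge and jaw above 40 N).
It fails at once if the grey tray is displaced by over 30 mm (distance of tray from where it was at the start of the episode above 0.03 m).
It fails at once if the paper roll is displaced by over 30 mm (distance of roll from where it was at the start of the episode above 0.03 m).
It fails at once if the tape stand is displaced by over 30 mm (distance of tape_stand from where it was at the start of the episode above 0.03 m).
It fails at once if the screwdriver is displaced by over 30 mm (distance of driver from where it was at the start of the episode above 0.03 m).
It also fails if it takes over 45 s, if anything falls off the work surface, if the arm or the gripper's body presses on something with over 40 N, if the wrist force passes 120 N, or if a joint passes its speed limit or range.

ROBOT

A 6-joint arm with a two-finger parallel gripper is mounted at the origin on the work surface. World frame = base frame: x ahead of the robot, y to its left, z up, the work surface at z = 0. Lengths are in m, angles in degrees, forces in N, time in s.
With the tool pointing down it reaches from about 0.3 to 0.75 m from the base axis. Payload 8.5 kg.
Tool frame: the origin (TCP) lies midway between the tips of the shut fingers; the grasp point (between the pads) lies 19 mm behind it (env.hold_point_z is the distance from the TCP to the grasp point, in m); z points along the fingers, y is the line along which they close (so a half turn about z gives the same grasp; the last joint's range is limited). The gripper opens to 85 mm and grips with 20 to 120 N. Pads are 22 mm wide; open, the fingers measure 114 mm over their backs; the gripper's body (76 mm by 85 mm) begins 54 mm behind the grasp point. The pads swing forward as they close: fully open they stand 13 mm farther back than shut.
Start: joints at [-81.836, 21.807, 74.336, -0, 83.858, -12.336], TCP at [0.193, -0.515, 0.231] pointing down, gripper open.
Joint ranges: [-178.18, 178.18], [-50.72, 133.34], [12.68, 142.11], [-81.47, 261.47], [9.98, 163.14], [-165.26, 165.26]. Speed limits (degrees/s): [136.94, 136.94, 180, 180, 180, 180].

INTERFACE

Orientations are given as a 3x3 rotation matrix whose columns are the frame's x, y, z axes.
In Python, from rig import observe, get_image, camera_info, env gives the robot as it stands.
- The arm moves only by the tool drive_tool, never from a script. Its arguments are lists of equal length, an entry for each row: "offset": the shift along the tool's x, y, z in units of 40 mm (1.0 is 40 mm), a list of three; "turn": the turn, a rotation vector about the tool's x, y, z in units of 6 degrees (1.0 is 6 degrees), a list of three; "hand": the opening, from 0 (shut) to 1 (fully open). A call has exactly 10 rows; each row shifts and turns the commanded pose from where the row before left it, along the tool's axes as they then stand; what a row does not reach is not made up. A row lasts 1/8 s, in which the tool goes at most 62.5 mm and 10.7 degrees, less where a joint would pass 70% of its speed; a pose out of reach is approached as far as the arm can. A call is refused whole if a number of a shift passes 1 or a number of a turn 1, either way. A call with a gripper value outside its range is refused whole. The fingers move at their own pace and stop on an object; "newtons" is the grip in N (left out, the last holds). Time passes only in rows, so rows that do not move let the fingers close, or fill a call up. It gives the time, the measured TCP pose, the force, the opening and the grip force at its end, in the units of the state.
- observe(): the state, without advancing time (a new reading comes with each control period).
- get_image(name): name is "scene" or "top" or "wrist"; returns the picture (400x640x3 uint8, blue, green, red); there is no depth.
- camera_info(name): a dict with "fx", "fy", "cx", "cy" (pixels), "world_to_cam" (4x4, takes a point from world to camera coordinates). Camera axes: x right, y down, z forward; pixel columns grow to the right and rows downward; lengths in m; the calibration is good to about 2 mm. The wrist camera is an equidistant fisheye: a pixel r from the principal point sees the ray r / f radians off the axis. A picture is of the moment at which its call begins: read the wrist's pose just before it. camera_info takes no time and is no camera call; for the wrist camera it gives the pose at the moment of the call.
- env.close_job(): hands the job in; it is judged then, once.
The state is a dict: "time_s": time; "q": joint angles; "qvel": joint speeds; "joint_efforts": joint torques, N m; "position": TCP position; "tool_rot": TCP orientation; "ft_force": force on the tool from outside, world axes, zero at the start; "wrist_torque": the same for the moment, N m; "grip_width": finger opening in m; "gripper_force": force on a finger pad.
Only numpy, scipy, OpenCV 4.12 (cv2) and the standard library are available. Lean on these libraries where they do the work, as an engineer would, in place of code of your own. Each camera call takes 0.05 s, during which the arm holds its last target. There are 200 camera calls.

## Working session

There is one attempt and no reset: what is moved stays moved. The work goes in short steps, Python scripts to look and compute and a tool call to move; the robot and the scene stay as the last step left them, time stands still between calls to the robot, and variables do not carry over. Pictures are saved under pics/ and viewed, at most 10 in all, crops included, and the job is handed in when it is done.

Besides the shell and the picture viewer there is one more tool, called after "Request:" as name(argument=value, ...), one argument or row to a line, values as JSON. drive_tool: Moves the arm, as the interface text tells. Its arguments: {"type":"object","properties":{"offset":{"type":"array"},"turn":{"type":"array"},"hand":{"type":"array"},"newtons":{"type":"number"}},"required":["offset","turn","hand"]}

```bash
mkdir -p pics; ls; python3 - <<'E'
from rig import observe,get_image,camera_info,env
import cv2,numpy as np
for n in ["scene","top"]:
    im=get_image(n); cv2.imwrite(f"pics/{n}0.png",im)
    c=camera_info(n); print(n,c["fx"],c["cx"],c["cy"]); print(np.round(c["world_to_cam"],3).tolist())
s=observe(); print(s["time_s"],s["position"],np.round(s["tool_rot"],3).tolist(),env.hold_point_z)
E
```

```text
pics
scene 369.20003981690434 320.06591990702617 196.3743753042212
[[0.88, 0.474, -0.005, -0.467], [0.327, -0.615, -0.718, -0.229], [-0.344, 0.63, -0.696, 1.272], [0.0, 0.0, 0.0, 1.0]]
top 476.5125533385889 322.5346185243504 197.17798107235637
[[-0.024, -1.0, -0.0, -0.094], [-0.993, 0.024, -0.118, 0.621], [0.118, -0.003, -0.993, 1.434], [0.0, 0.0, 0.0, 1.0]]
0.1 [ 0.19258483 -0.51490929  0.23077308] [[0.937, 0.35, -0.0], [0.35, -0.937, 0.001], [0.0, -0.001, -1.0]] 0.0187
```

View pics/scene0.png

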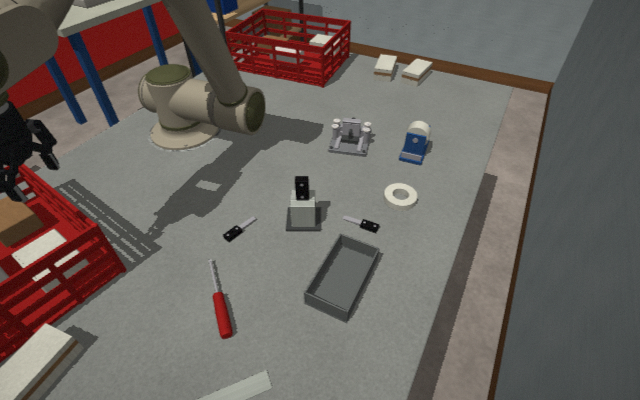

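View pics/top0.png

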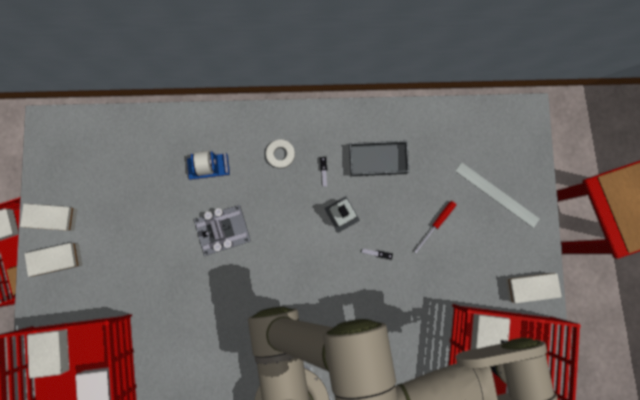

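Candidates for the gauge are the black-handled one standing in the rest (scene 302,190 / top 343,210) and two lying on the bench (scene 240,230 / top 378,254, and scene 362,224 / top 322,168). The task says the gauge stands upright in the slot, so I choose the first. The guide is at scene (350,135) / top (222,230). I'll check this with a close crop.

```bash
python3 - <<'E'
import cv2,numpy as np
s=cv2.imread("pics/scene0.png");t=cv2.imread("pics/top0.png")
f=lambda im,x,y:cv2.resize(im[y:y+60,x:x+80],(400,300),interpolation=cv2.INTER_CUBIC)
cv2.imwrite("pics/crop0.png",np.vstack([np.hstack([f(s,262,172),f(t,303,184)]),np.hstack([f(s,310,105),f(t,182,198)])]))
E
```

```text
(no output)
```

View pics/crop0.png

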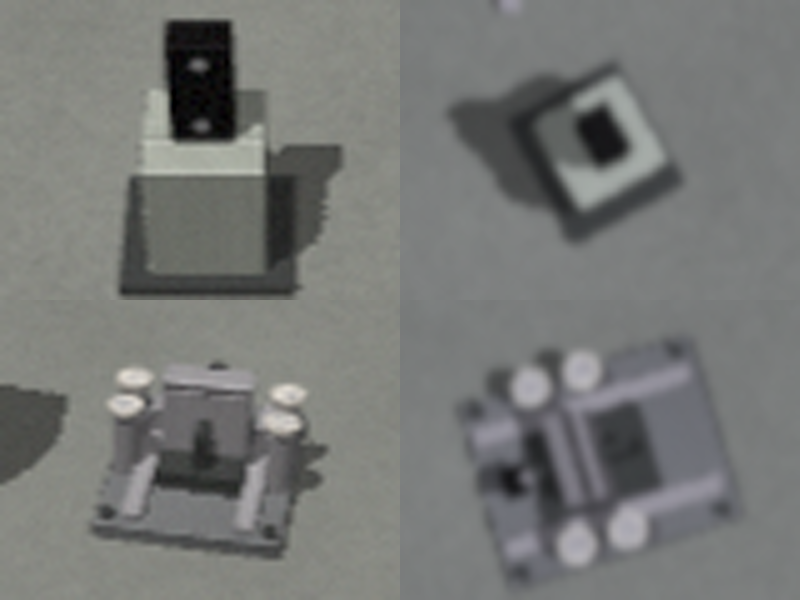

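The crop shows the gauge standing in its slot, with the handle centred at top (343.6,210.6) and its long side about 24° from world x. The guide's gap is a dark line near top (217.5,229.3), between the four rollers.

```bash
cat > h.py <<'E'
import numpy as np,cv2
from rig import observe,get_image,camera_info,env
def ray(c,u,v,fish=False):
    W=np.array(c["world_to_cam"]);R=W[:3,:3];o=-R.T@W[:3,3]
    a=np.array([(u-c["cx"])/c["fx"],(v-c["cy"])/c["fy"]])
    if fish:
        r=np.linalg.norm(a);d=np.r_[a/r*np.sin(r) if r>0 else a,np.cos(r)]
    else: d=np.r_[a,1]
    return o,R.T@d
def plane(c,u,v,z,fish=False):
    o,d=ray(c,u,v,fish);return (o+d*(z-o[2])/d[2])[:2]
def proj(c,P,fish=False):
    W=np.array(c["world_to_cam"]);p=W[:3,:3]@np.asarray(P)+W[:3,3]
    if fish:
        n=np.linalg.norm(p[:2]);th=np.arctan2(n,p[2]);a=p[:2]/n*th
    else: a=p[:2]/p[2]
    return np.array([c["cx"]+c["fx"]*a[0],c["cy"]+c["fy"]*a[1]])
def wshot(name):
    c=camera_info("wrist");im=get_image("wrist");cv2.imwrite(f"pics/{name}.png",im);np.save(f"pics/{name}.npy",c,allow_pickle=True);return c,im
def plan(target,yaw=None):
    """offset units (tool axes) and turn about tool z to get to a world target, tool y at yaw"""
    s=observe();R=s["tool_rot"];d=R.T@(np.array(target)-s["position"])/0.04
    print("pos",np.round(s["position"],4),"off",np.round(d,2))
    if yaw is not None:
        now=np.degrees(np.arctan2(R[1,1],R[0,1]));t=-(yaw-now);t=(t+90)%180-90;print("turnz",round(t/6,3),"units; q6",s["q"][5],"y yaw",round(now,2))
E
python3 - <<'E'
from h import *
t=camera_info("top");s=camera_info("scene")
print("gauge top face",plane(t,343.6,210.2,.144),plane(s,302,177.5,.144))
print("rest ctr z.08 by sc",[plane(t,303+(u-400)/5,184+v/5,.08) for u,v in [(617,70),(665,160)]])
pl=[plane(t,182+(u-400)/5,198+(v-300)/5,z) for u,v,z in [(566,412,.08),(592,501,.08)]];print("gap ends",pl,"mid",np.mean(pl,0))
print("rollers",[plane(t,182+(u-400)/5,198+(v-300)/5,.055) for u,v in [(530,387),(582,370),(577,543),(628,530)]])
for n,u,v in [("tape",207,165),("roll",280,153),("tray",376,158)]: print(n,plane(t,u,v,.02))
g=plane(t,343.6,210.2,.144);plan([g[0],g[1],.3],24+90)
E
```

```text
gauge top face [ 0.56725635 -0.16812248] [ 0.5712449  -0.16450176]
rest ctr z.08 by sc [array([ 0.60949093, -0.18055508]), array([ 0.55479334, -0.20754898])]
gap ends [array([0.55175143, 0.21208083]), array([0.49851779, 0.19653166])] mid [0.52513461 0.20430624]
rollers [array([0.56935474, 0.23955803]), array([0.57895075, 0.2080264 ]), array([0.47445555, 0.21085249]), array([0.48151207, 0.18014349])]
tape [0.7315398  0.25176048]
roll [0.764471   0.02153548]
tray [ 0.74113491 -0.28085321]
pos [ 0.1926 -0.5149  0.2308] off [11.81 -4.84 -1.72]
turnz -0.583 units; q6 -12.335983260723813 y yaw -69.5
```

Request:
drive_tool(
  offset=[
    [1,-0.41,-0.17],
    [1,-0.41,-0.17],
    [1,-0.41,-0.17],
    [1,-0.41,-0.17],
    [1,-0.41,-0.17],
    [1,-0.41,-0.17],
    [1,-0.41,-0.17],
    [1,-0.41,-0.17],
    [1,-0.41,-0.17],
    [1,-0.41,-0.17],
  ],
  turn=[
    [0,0,0],
    [0,0,0],
    [0,0,0],
    [0,0,0],
    [0,0,0],
    [0,0,0],
    [0,0,0],
    [0,0,0],
    [0,0,0],
    [0,0,0],
  ],
  hand=[1,1,1,1,1,1,1,1,1,1],
)

```text
time_s: 1.35
position: [0.5107, -0.2203, 0.2992]
tool_rot: [[0.937, 0.35, -0.001], [0.35, -0.937, 0.0], [-0.0, -0.001, -1.0]]
ft_force: [-0.0, -0.3, 0.5]
grip_width: 0.0856
gripper_force: 0.0
```

```bash
python3 - <<'E'
from h import *
plan([.569,-.167,.3],24+90)
c,im=wshot("w0"); s=observe();R=s["tool_rot"]
W=c["world_to_cam"];o=-W[:3,:3].T@W[:3,3];print("cam in tool",R.T@(o-s["position"]),"axis",R.T@W[2,:3],c["fx"],c["cx"],c["cy"],s["time_s"])
E
```

```text
pos [ 0.5107 -0.2203  0.2992] off [ 1.83 -0.74 -0.02]
turnz -0.584 units; q6 33.97212401559157 y yaw -69.5
cam in tool [ 0.0638266   0.00241953 -0.14278133] axis [-2.74079285e-01 -3.19073916e-04  9.61707047e-01] 309.70691628693146 320.9296791817194 192.48606780028373 1.4
```

View pics/w0.png

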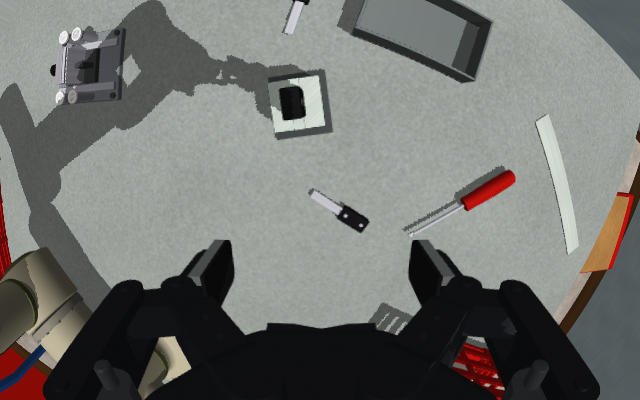

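The wrist view shows the rest with its handle at (292,102), the guide at top left (90,65), and bystanders clear of the path. I'll go above the gauge.

Request:
drive_tool(
  offset=[
    [0.9,-0.37,0],
    [0.9,-0.37,0],
    [0,0,0],
    [0,0,0],
    [0,0,0],
    [0,0,0],
    [0,0,0],
    [0,0,0],
    [0,0,0],
    [0,0,0],
  ],
  turn=[
    [0,0,-0.3],
    [0,0,-0.28],
    [0,0,0],
    [0,0,0],
    [0,0,0],
    [0,0,0],
    [0,0,0],
    [0,0,0],
    [0,0,0],
    [0,0,0],
  ],
  hand=[1,1,1,1,1,1,1,1,1,1],
)

```text
time_s: 2.65
position: [0.5661, -0.1676, 0.2993]
tool_rot: [[0.914, 0.406, -0.0], [0.406, -0.914, -0.0], [-0.0, -0.0, -1.0]]
ft_force: [-0.3, -0.1, 0.7]
grip_width: 0.0853
gripper_force: 0.0
```

```bash
python3 - <<'E'
from h import *
c,im=wshot("w1"); s=observe();print(s["position"],s["time_s"])
p=proj(c,[.569,-.167,.144],True);print(p)
x,y=int(p[0]),int(p[1]);x=min(max(x,80),560);y=min(max(y,60),340)
print(x-80,y-60);cv2.imwrite("pics/w1c.png",cv2.resize(im[y-60:y+60,x-80:x+80],(800,600),interpolation=cv2.INTER_CUBIC))
E
```

```text
[ 0.56607229 -0.16761239  0.29931088] 2.7
[321.18705397 172.78796312]
241 112
```

View pics/w1c.png

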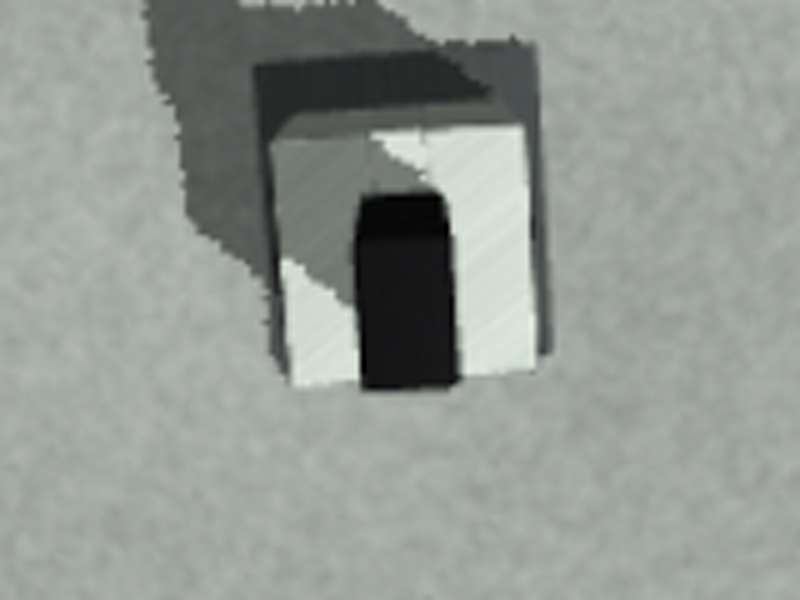

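The close view shows the handle's top face with crop corners (357,237), (447,235), (460,387) and (362,388), and the rest's top at (272,143), (523,127), (535,372) and (290,385).

```bash
python3 - <<'E'
from h import *
c=np.load("pics/w1.npy",allow_pickle=True).item()
f=lambda L,z:np.array([plane(c,241+u/5,112+v/5,z,True) for u,v in L])
for n,L,z in [("handle",[(357,237),(447,235),(460,387),(362,388)],.144),("rest",[(272,143),(523,127),(535,372),(290,385)],.08)]:
    P=f(L,z);e=np.roll(P,-1,0)-P
    print(n,P.mean(0).round(4),"sides",np.linalg.norm(e,axis=1).round(4),"yaw",np.degrees(np.arctan2(e[:,1],e[:,0])).round(1))
E
```

```text
handle [ 0.5679 -0.1687] sides [0.0176 0.0309 0.0196 0.0306] yaw [ -64.8 -150.8  114.5   25.4]
rest [ 0.5671 -0.169 ] sides [0.0591 0.0596 0.0596 0.0591] yaw [ -62.4 -152.3  117.1   27.2]
```

Request:
drive_tool(
  offset=[
    [0.02,0.04,0.8],
    [0,0,0.8],
    [0,0,0.8],
    [0,0,0.8],
    [0,0,0.8],
    [0,0,0.7],
    [0,0,0.35],
    [0,0,0],
    [0,0,0],
    [0,0,0],
  ],
  turn=[
    [0,0,-0.55],
    [0,0,0],
    [0,0,0],
    [0,0,0],
    [0,0,0],
    [0,0,0],
    [0,0,0],
    [0,0,0],
    [0,0,0],
    [0,0,0],
  ],
  hand=[1,1,1,1,1,1,1,1,0.25,0.1],
  newtons=60,
)

```text
time_s: 3.95
position: [0.5679, -0.169, 0.0984]
tool_rot: [[0.889, 0.458, 0.002], [0.458, -0.889, -0.001], [0.001, 0.002, -1.0]]
ft_force: [0.1, -0.4, -0.3]
grip_width: 0.0515
gripper_force: 0.0
```

Request:
drive_tool(
  offset=[
    [0,0,0],
    [0,0,0],
    [0,0,0],
    [0,0,0],
    [0,0,0],
    [0,0,0],
    [0,0,0],
    [0,0,0],
    [0,0,0],
    [0,0,0],
  ],
  turn=[
    [0,0,0],
    [0,0,0],
    [0,0,0],
    [0,0,0],
    [0,0,0],
    [0,0,0],
    [0,0,0],
    [0,0,0],
    [0,0,0],
    [0,0,0],
  ],
  hand=[0.1,0,0,0,0,0,0,0,0,0],
)

```text
time_s: 5.2
position: [0.5676, -0.1688, 0.0978]
tool_rot: [[0.889, 0.458, 0.001], [0.458, -0.889, -0.0], [0.0, 0.001, -1.0]]
ft_force: [-1.1, 0.4, 5.9]
grip_width: 0.0192
gripper_force: 59.0
```

Request:
drive_tool(
  offset=[
    [0,0,-0.3],
    [0,0,-0.6],
    [0,0,-0.8],
    [0,0,-0.8],
    [0,0,-0.8],
    [0,0,-0.5],
    [0,0,0],
    [0,0,0],
    [0,0,0],
    [0,0,0],
  ],
  turn=[
    [0,0,0],
    [0,0,0],
    [0,0,0],
    [0,0,0],
    [0,0,0],
    [0,0,0],
    [0,0,0.6],
    [0,0,0.6],
    [0,0,0.6],
    [0,0,0],
  ],
  hand=[0,0,0,0,0,0,0,0,0,0],
)

```text
time_s: 6.45
position: [0.5673, -0.1687, 0.2494]
tool_rot: [[0.959, 0.284, -0.0], [0.284, -0.959, 0.0], [-0.0, -0.0, -1.0]]
ft_force: [-0.2, -0.0, -1.9]
grip_width: 0.0195
gripper_force: 58.8
```

```bash
python3 - <<'E'
from h import *
plan([.526-.0,.205,.25],106.4)
E
```

```text
pos [ 0.5673 -0.1687  0.2494] off [ 1.67 -9.25 -0.01]
turnz 0.019 units; q6 45.475461157112925 y yaw -73.49
```

Request:
drive_tool(
  offset=[
    [0,-0.9,0],
    [0.07,-1,0],
    [0,-1,0],
    [0.1,-1,0],
    [0,-1,0],
    [0,-1,0],
    [0,-1,0],
    [0,-1,0],
    [0,-0.9,0],
    [0,-0.45,0],
  ],
  turn=[
    [0,0,0],
    [0,0,0],
    [0,0,0],
    [0,0,0],
    [0,0,0],
    [0,0,0],
    [0,0,0],
    [0,0,0],
    [0,0,0],
    [0,0,0],
  ],
  hand=[0,0,0,0,0,0,0,0,0,0],
)

```text
time_s: 7.7
position: [0.4683, 0.1893, 0.2495]
tool_rot: [[0.958, 0.286, -0.0], [0.286, -0.958, 0.0], [0.0, -0.0, -1.0]]
ft_force: [-0.3, 0.0, -1.4]
grip_width: 0.0197
gripper_force: 59.0
```

Request:
drive_tool(
  offset=[
    [0,0,0],
    [0,0,0],
    [0,0,0],
    [0,0,0],
    [0,0,0],
    [0,0,0],
    [0,0,0],
    [0,0,0],
    [0,0,0],
    [0,0,0],
  ],
  turn=[
    [0,0,0],
    [0,0,0],
    [0,0,0],
    [0,0,0],
    [0,0,0],
    [0,0,0],
    [0,0,0],
    [0,0,0],
    [0,0,0],
    [0,0,0],
  ],
  hand=[0,0,0,0,0,0,0,0,0,0],
)

```text
time_s: 8.95
position: [0.469, 0.188, 0.2494]
tool_rot: [[0.959, 0.284, 0.0], [0.284, -0.959, -0.0], [0.0, 0.0, -1.0]]
ft_force: [-0.6, 0.1, -1.5]
grip_width: 0.0194
gripper_force: 59.0
```

```bash
python3 - <<'E'
from h import *
c,im=wshot("w2"); s=observe();print(s["position"],s["time_s"])
p=proj(c,[.525,.205,.08],True);print(p)
cv2.imwrite("pics/w2c.png",cv2.resize(im[60:240,200:440],(800,600),interpolation=cv2.INTER_CUBIC))
E
```

```text
[0.46900133 0.1879671  0.24931885] 9.0
[319.8385804  115.85062445]
```

View pics/w2c.png

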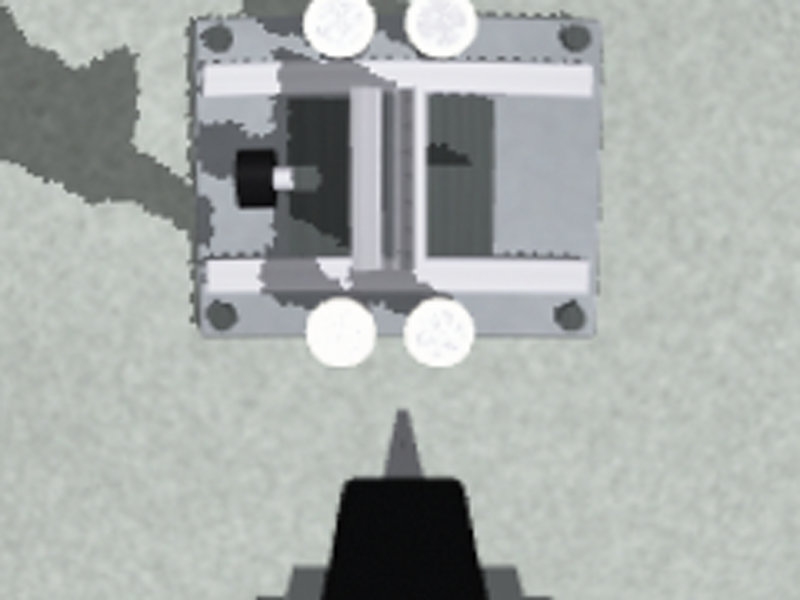

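The wrist view shows the gap between the plates at crop column about 390 (rows 88–270, plate outsides at 350 and 426), square to the image. The blade's tip is at crop (402,410).

```bash
python3 - <<'E'
from h import *
c=np.load("pics/w2.npy",allow_pickle=True).item();s=observe();R=s["tool_rot"]
def T(u,v,z):
    p=np.r_[plane(c,200+u*.3,60+v*.3,z,True),z];return (R.T@(p-s["position"])*1000).round(1)
print("tip",T(402,410,.159))
for n,u,v,z in [("gapL",381,179,.072),("gapR",399,179,.072),("outL",350,179,.08),("outR",426,179,.08),("end1",390,88,.08),("end2",390,270,.08)]: print(n,T(u,v,z))
for u,v in [(339,24),(441,24),(341,332),(439,332)]: print("rol",T(u,v,.055))
plan([.526,.205,.25],106.4)
E
```

```text
tip [ 8.8  0.3 90.3]
gapL [ 60.6  -6.1 177.3]
gapR [ 60.5  -0.6 177.3]
outL [ 60.8 -15.3 169.3]
outR [ 60.7   7.5 169.3]
end1 [ 88.3  -3.2 169.3]
end2 [ 33.   -3.4 169.3]
rol [111.4 -19.9 194.3]
rol [111.2  12.9 194.3]
rol [  9.6 -20.  194.3]
rol [  9.6  12.5 194.3]
pos [0.469  0.188  0.2493] off [ 1.49 -0.   -0.02]
turnz 0.013 units; q6 81.91209601356549 y yaw -73.52
```

Request:
drive_tool(
  offset=[
    [0.5,-0.03,0],
    [0.5,-0.03,0],
    [0.515,-0.035,0],
    [0,0,0],
    [0,0,0.6],
    [0,0,0.6],
    [0,0,0.4],
    [0,0,0],
    [0,0,0],
    [0,0,0],
  ],
  turn=[
    [0,0,0],
    [0,0,0],
    [0,0,0],
    [0,0,0],
    [0,0,0],
    [0,0,0],
    [0,0,0],
    [0,0,0],
    [0,0,0],
    [0,0,0],
  ],
  hand=[0,0,0,0,0,0,0,0,0,0],
)

```text
time_s: 10.25
position: [0.5262, 0.2088, 0.1862]
tool_rot: [[0.959, 0.284, 0.002], [0.284, -0.959, 0.0], [0.002, 0.0, -1.0]]
ft_force: [-0.3, 0.0, -2.6]
grip_width: 0.0195
gripper_force: 59.2
```

```bash
python3 - <<'E'
from h import *
c,im=wshot("w3"); s=observe();print(s["position"],s["ft_force"],s["time_s"])
sc=get_image("scene")
cv2.imwrite("pics/w3c.png",np.vstack([cv2.resize(im[100:280,220:420],(500,450),interpolation=cv2.INTER_CUBIC),cv2.resize(sc[90:160,290:420],(500,150))]))
E
```

```text
[0.52621127 0.20881871 0.1860743 ] [-0.23911374 -0.02793139 -1.94481804] 10.3
```

View pics/w3c.png

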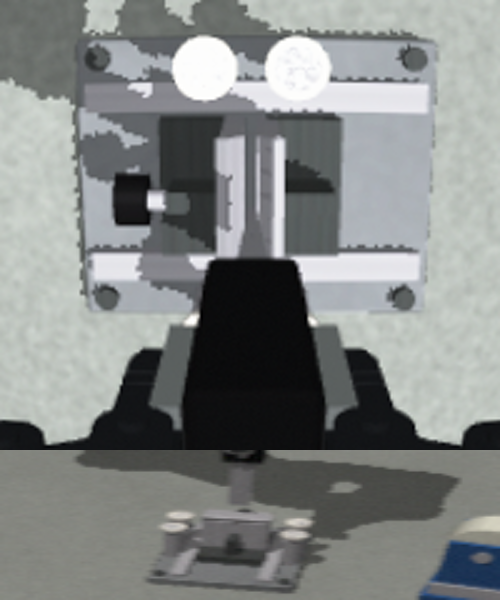

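The blade hangs at crop (250,220), lined up with the gap (columns about 243–260) and with its tip still above the lips. I'm lowering it into the lips and watching the force.

Request:
drive_tool(
  offset=[
    [0,0,0.2],
    [0,0,0.2],
    [0,0,0.2],
    [0,0,0.2],
    [0,0,0.1],
    [0,0,0],
    [0,0,0],
    [0,0,0],
    [0,0,0],
    [0,0,0],
  ],
  turn=[
    [0,0,0],
    [0,0,0],
    [0,0,0],
    [0,0,0],
    [0,0,0],
    [0,0,0],
    [0,0,0],
    [0,0,0],
    [0,0,0],
    [0,0,0],
  ],
  hand=[0,0,0,0,0,0,0,0,0,0],
)

```text
time_s: 11.6
position: [0.5261, 0.2088, 0.1494]
tool_rot: [[0.959, 0.284, 0.0], [0.284, -0.959, 0.0], [0.0, -0.0, -1.0]]
ft_force: [0.4, 0.6, -1.8]
grip_width: 0.0194
gripper_force: 59.1
```

Request:
drive_tool(
  offset=[
    [0,0,0.03],
    [0,0,0.03],
    [0,0,0.03],
    [0,0,0.03],
    [0,0,0.03],
    [0,0,0],
    [0,0,0],
    [0,0,0],
    [0,0,0],
    [0,0,0],
  ],
  turn=[
    [0,0,0],
    [0,0,0],
    [0,0,0],
    [0,0,0],
    [0,0,0],
    [0,0,0],
    [0,0,0],
    [0,0,0],
    [0,0,0],
    [0,0,0],
  ],
  hand=[0,0,0,0,0,0,0,0,0,0],
)

```text
time_s: 12.85
position: [0.5261, 0.2088, 0.1433]
tool_rot: [[0.959, 0.284, -0.0], [0.284, -0.959, -0.0], [-0.0, 0.0, -1.0]]
ft_force: [-0.1, -0.0, -1.6]
grip_width: 0.0193
gripper_force: 59.1
```

```bash
python3 - <<'E'
from h import *
print([(s:=observe())["ft_force"].round(2)],s["position"])
E
```

```text
[array([-0.13, -0.05, -1.59])] [0.5260542  0.20876302 0.14333579]
```

Still free. The tip is about 19 mm below the origins.

Request:
drive_tool(
  offset=[
    [0,0,0.025],
    [0,0,0.025],
    [0,0,0.025],
    [0,0,0.025],
    [0,0,0],
    [0,0,0],
    [0,0,0],
    [0,0,0],
    [0,0,0],
    [0,0,0],
  ],
  turn=[
    [0,0,0],
    [0,0,0],
    [0,0,0],
    [0,0,0],
    [0,0,0],
    [0,0,0],
    [0,0,0],
    [0,0,0],
    [0,0,0],
    [0,0,0],
  ],
  hand=[0,0,0,0,0,0,0,0,0,0],
)

```text
time_s: 14.1
position: [0.5261, 0.2088, 0.1393]
tool_rot: [[0.959, 0.284, 0.0], [0.284, -0.959, 0.0], [0.0, 0.0, -1.0]]
ft_force: [0.4, 0.2, -2.6]
grip_width: 0.0193
gripper_force: 59.1
```

Request:
drive_tool(
  offset=[
    [0,0,0.025],
    [0,0,0.025],
    [0,0,0.025],
    [0,0,0],
    [0,0,0],
    [0,0,0],
    [0,0,0],
    [0,0,0],
    [0,0,0],
    [0,0,0],
  ],
  turn=[
    [0,0,0],
    [0,0,0],
    [0,0,0],
    [0,0,0],
    [0,0,0],
    [0,0,0],
    [0,0,0],
    [0,0,0],
    [0,0,0],
    [0,0,0],
  ],
  hand=[0,0,0,0,0,0,0,0,0,0],
)

```text
time_s: 15.35
position: [0.5264, 0.2088, 0.1371]
tool_rot: [[0.959, 0.284, 0.002], [0.284, -0.959, 0.0], [0.002, 0.0, -1.0]]
ft_force: [-0.9, 0.7, 6.2]
grip_width: 0.0193
gripper_force: 60.3
```

Request:
drive_tool(
  offset=[
    [0,0,-0.02],
    [0,0,0],
    [0,0,0],
    [0,0,0],
    [0,0,0],
    [0,0,0],
    [0,0,0],
    [0,0,0],
    [0,0,0],
    [0,0,0],
  ],
  turn=[
    [0,0,0],
    [0,0,0],
    [0,0,0],
    [0,0,0],
    [0,0,0],
    [0,0,0],
    [0,0,0],
    [0,0,0],
    [0,0,0],
    [0,0,0],
  ],
  hand=[0,0,0,0,0,0,0,0,0,0],
)

```text
time_s: 16.6
position: [0.5262, 0.2088, 0.1372]
tool_rot: [[0.959, 0.284, 0.0], [0.284, -0.959, 0.0], [0.0, 0.0, -1.0]]
ft_force: [3.3, 1.0, 0.8]
grip_width: 0.0192
gripper_force: 59.3
```

```bash
python3 - <<'E'
from h import *
c,im=wshot("w4");s=observe();print(s["ft_force"].round(2),s["wrist_torque"].round(3),s["position"],s["gripper_force"])
sc=get_image("scene")
cv2.imwrite("pics/w4c.png",np.vstack([cv2.resize(im[100:280,220:420],(500,450),interpolation=cv2.INTER_CUBIC),cv2.resize(sc[90:160,290:420],(500,150))]))
for i in range(4):
    get_image("top");s=observe();print(s["ft_force"].round(2),s["position"].round(4),s["time_s"])
E
```

```text
[2.69 0.31 0.8 ] [ 0.179 -0.69   0.053] [0.52616658 0.20882539 0.13717949] 59.34559464454651
[3.83 0.41 0.96] [0.5262 0.2088 0.1372] 16.75
[2.83 1.95 0.56] [0.5262 0.2088 0.1372] 16.8
[3.47 1.63 1.  ] [0.5262 0.2088 0.1372] 16.85
[3.64 0.94 1.1 ] [0.5261 0.2088 0.1372] 16.9
```

View pics/w4c.png

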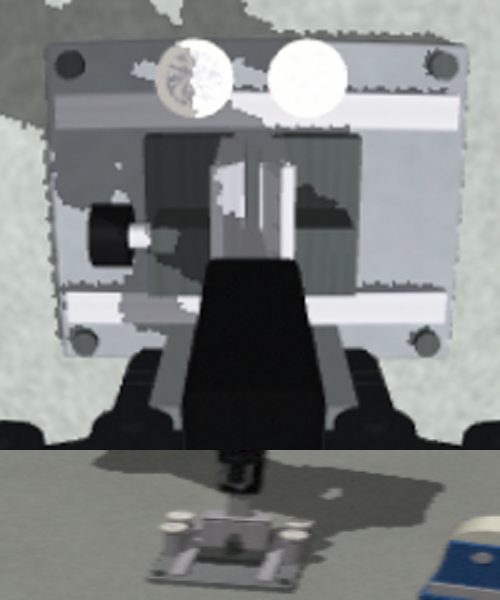

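The blade is in the gap at crop (245,220) and dragging at about 2.7 N. I'll nudge it down slightly to about 5 N.

Request:
drive_tool(
  offset=[
    [0,0,0.01],
    [0,0,0],
    [0,0,0],
    [0,0,0],
    [0,0,0],
    [0,0,0],
    [0,0,0],
    [0,0,0],
    [0,0,0],
    [0,0,0],
  ],
  turn=[
    [0,0,0],
    [0,0,0],
    [0,0,0],
    [0,0,0],
    [0,0,0],
    [0,0,0],
    [0,0,0],
    [0,0,0],
    [0,0,0],
    [0,0,0],
  ],
  hand=[0,0,0,0,0,0,0,0,0,0],
)

```text
time_s: 18.15
position: [0.5262, 0.2089, 0.1372]
tool_rot: [[0.959, 0.284, 0.001], [0.284, -0.959, 0.0], [0.001, 0.0, -1.0]]
ft_force: [2.4, -0.2, 5.8]
grip_width: 0.0191
gripper_force: 60.0
```

```bash
python3 - <<'E'
from h import *
for i in range(4):
    get_image("top");s=observe();print(s["ft_force"].round(2),s["position"].round(4),s["time_s"])
E
```

```text
[ 2.11 -0.    5.04] [0.5262 0.2088 0.1371] 18.2
[1.41 0.91 5.27] [0.5262 0.2088 0.1371] 18.25
[1.8  0.94 5.01] [0.5262 0.2088 0.1371] 18.3
[ 1.62 -0.27  5.34] [0.5262 0.2088 0.1371] 18.35
```

Sliding drag peaked near 8 N, so I'll ease off until the blade backs up by a fraction of a millimetre.

Request:
drive_tool(
  offset=[
    [0,0,-0.02],
    [0,0,-0.02],
    [0,0,0],
    [0,0,0],
    [0,0,0],
    [0,0,0],
    [0,0,0],
    [0,0,0],
    [0,0,0],
    [0,0,0],
  ],
  turn=[
    [0,0,0],
    [0,0,0],
    [0,0,0],
    [0,0,0],
    [0,0,0],
    [0,0,0],
    [0,0,0],
    [0,0,0],
    [0,0,0],
    [0,0,0],
  ],
  hand=[0,0,0,0,0,0,0,0,0,0],
)

```text
time_s: 19.6
position: [0.5259, 0.2088, 0.1373]
tool_rot: [[0.959, 0.284, -0.001], [0.284, -0.959, -0.0], [-0.001, -0.0, -1.0]]
ft_force: [4.8, 1.0, -5.5]
grip_width: 0.0193
gripper_force: 58.7
```

```bash
python3 - <<'E'
from h import *
for i in range(3):
    get_image("top");s=observe();print(s["ft_force"].round(2),s["position"].round(5),s["time_s"])
E
```

```text
[ 5.13  0.82 -5.95] [0.52593 0.20877 0.1373 ] 19.65
[ 4.48  1.48 -5.51] [0.52593 0.20877 0.13733] 19.7
[ 5.11  1.26 -5.51] [0.52592 0.20879 0.13732] 19.75
```

Request:
drive_tool(
  offset=[
    [0,0,-0.02],
    [0,0,0],
    [0,0,0],
    [0,0,0],
    [0,0,0],
    [0,0,0],
    [0,0,0],
    [0,0,0],
    [0,0,0],
    [0,0,0],
  ],
  turn=[
    [0,0,0],
    [0,0,0],
    [0,0,0],
    [0,0,0],
    [0,0,0],
    [0,0,0],
    [0,0,0],
    [0,0,0],
    [0,0,0],
    [0,0,0],
  ],
  hand=[0,0,0,0,0,0,0,0,0,0],
)

```text
time_s: 21.0
position: [0.5261, 0.2088, 0.1393]
tool_rot: [[0.959, 0.284, 0.0], [0.284, -0.959, 0.0], [0.0, 0.0, -1.0]]
ft_force: [-2.1, -0.2, -1.5]
grip_width: 0.0193
gripper_force: 59.3
```

```bash
python3 - <<'E'
from h import *
for i in range(3):
    get_image("top");s=observe();print(s["ft_force"].round(2),s["position"].round(5),s["time_s"])
E
```

```text
[-2.08 -0.09 -1.83] [0.52608 0.20883 0.13925] 21.05
[-1.95 -1.04 -1.73] [0.52609 0.20882 0.13926] 21.1
[-1.93 -0.18 -0.85] [0.5261  0.2088  0.13926] 21.15
```

Request:
drive_tool(
  offset=[
    [0,0,0.01],
    [0,0,0.01],
    [0,0,0.01],
    [0,0,0.01],
    [0,0,0],
    [0,0,0],
    [0,0,0],
    [0,0,0],
    [0,0,0],
    [0,0,0],
  ],
  turn=[
    [0,0,0],
    [0,0,0],
    [0,0,0],
    [0,0,0],
    [0,0,0],
    [0,0,0],
    [0,0,0],
    [0,0,0],
    [0,0,0],
    [0,0,0],
  ],
  hand=[0,0,0,0,0,0,0,0,0,0],
)

```text
time_s: 22.4
position: [0.5265, 0.2089, 0.1379]
tool_rot: [[0.959, 0.284, 0.001], [0.284, -0.959, 0.0], [0.001, 0.0, -1.0]]
ft_force: [0.6, 0.9, 5.5]
grip_width: 0.0195
gripper_force: 60.1
```

```bash
python3 - <<'E'
from h import *
for i in range(3):
    get_image("top");s=observe();print(s["ft_force"].round(2),s["position"].round(5),s["time_s"])
E
```

```text
[0.77 0.63 5.25] [0.52645 0.20886 0.13787] 22.45
[0.   0.59 5.1 ] [0.52646 0.20887 0.1379 ] 22.5
[0.25 0.99 5.89] [0.52645 0.20888 0.13787] 22.55
```

```bash
python3 - <<'E'
from rig import env
print(env.close_job())
E
```

```text
the job is handed in; nothing more can be done
None
```

I handed the job in with the gauge still gripped and upright between the plates, its tip about 25 mm below the plates' origins, dragging at about 7 N (snug is about 5 N); the pass/fail result was not shown, and the force on each plate is only my estimate of 13–17 N.

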